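Hold a probe through the guide bushing over the beaker

ROBOT

A 6-joint arm with a two-finger parallel gripper is mounted at the origin on a cart in front of the work surface, level with it; the furniture and walls round the work are solid. World frame = base frame: x ahead of the robot, y to its left, z up, the work surface at z = 0. Lengths are in m, angles in rad, forces in N, time in s.
With the tool pointing down it reaches from about 0.3 to 0.775 m from the base axis. Payload 14.6 kg.
Tool frame: the origin (TCP) lies on the centre line of the jaws, within the pads' length; the fingertips stand 11 mm ahead of it and the grasp point (between the pads) lies 8 mm behind it; y points along the fingers, x is the direction in which the jaws open and shut, and the axes are right-handed (so a half turn about y gives the same grasp; the last joint's range is limited). The gripper opens to 94 mm and grips with 3 to 60 N. Pads are 16 mm wide; open, the fingers measure 119 mm over their backs; the gripper's body (75 mm by 177 mm) begins 78 mm behind the grasp point.
Start: joints at [-1.251, 0.3, 1.521, -0, 1.321, -0.067], TCP at [0.207, -0.509, 0.189] pointing down, gripper open.
Joint ranges: [-3.03, 3.03], [-0.79, 2.21], [0.23, 2.52], [-1.04, 4.18], [0, 3.07], [-2.55, 2.55]. Speed limits (rad/s): [2.22, 2.22, 2.57, 3.14, 3.14, 3.14].

INTERFACE

Orientations are given as [roll, pitch, yaw] about the fixed x, y, z axes, in that order (R = Rz(yaw) Ry(pitch) Rx(roll)).
In Python, from station import ctrl, imaging gives the robot as it stands. The module is installed in compiled form; this text tells all that it offers.
- The arm moves only by the tool apply_moves, never from a script. Its argument "deltas" is a list of rows, each an object with "dp": the shift along the tool's x, y, z in m, a list of three; "roll": the turn about the tool's y in rad; "grip": the closure, from -1 (fully open) to 1 (shut). In form: [{"dp": [tx, ty, tz], "roll": roll, "grip": grip}, ...]. A call has 1 to 10 rows; each row shifts and turns the commanded pose from where the row before left it, along the tool's axes as they then stand; what a row does not reach is not made up. A row lasts 1/8 s, in which the tool goes at most 62.5 mm and 10.7 degrees, less where a joint would pass 70% of its speed; a pose out of reach is approached as far as the arm can. A call with a gripper value outside its range is refused whole. The fingers move at their own pace and stop on an object; "newtons" is the grip in N (left out, the last holds). Time passes only in rows, so rows that do not move let the fingers close. It gives the time, the measured TCP pose, the force and the opening at its end, in the units of the state.
- ctrl.get_obs(): the state, without advancing time (a new reading comes with each control period).
- imaging.camera(name): name is "scene" or "top" or "wrist"; returns the picture (400x640x3 uint8, blue, green, red); there is no depth.
- imaging.camera_info(name): a dict with "K" (3x3 intrinsics, pixels), "world_from_camera" (4x4, takes a point from camera to world coordinates). Camera axes: x right, y down, z forward; pixel columns grow to the right and rows downward; lengths in m; the calibration is good to about 2 mm. The wrist camera is an equidistant fisheye: a pixel r from the principal point sees the ray r / f radians off the axis. A picture is of the moment at which its call begins: read the wrist's pose just before it. camera_info takes no time and is no camera call; for the wrist camera it gives the pose at the moment of the call.
- ctrl.hand_in(): hands the job in, once; it reports no verdict.
The state is a dict: "time_s": time; "qpos": joint angles; "joint_vel": joint speeds; "tau": joint torques, N m; "ee_pos": TCP position; "eef_rot": TCP orientation; "force": force on the tool from outside, world axes, zero at the start; "moment": the same for the moment, N m; "grip_width": finger opening in m.
Only numpy, scipy, OpenCV 4.12 (cv2) and the standard library are available. Lean on these libraries where they do the work, as an engineer would, in place of code of your own. Each camera call takes 0.05 s, during which the arm holds its last target. There are 200 camera calls.

TASK

Lift the probe out of its rest and lower it through whichever of the stand's two guide holes has the glass beaker beneath it (not the hole over the weighing boat), without anything touching the guide stand or the beaker. Finish while still holding the probe by its handle: upright, still and centred in the hole, with its tip hanging inside the beaker about 30 mm above the bottom. Leave the other things where they stand.

Things in the scene. Friction and masses are not known exactly. Their poses are not given: they have to be found in the camera images.
- probe: probe: a straight steel rod, diameter 10 mm, 130 mm long, below a round handle; origin at the rod's tip (lower end), z along the rod up to the handle. At 130 to 136 mm from the tip is a collar of diameter 26 mm, from 136 to 185 mm the grey handle, diameter 24 mm. About 0.12 kg. At the start it hangs upright in the probe rest, tip down, its collar on the rest's top, so the tip is 10 mm above the worktop
- probe_tip (a point): centre of the lower end of the rod
- probe_mid (a point): point on the rod's axis 90 mm above the tip; it is about level with the guide hole when the probe is at depth
- probe_grip (a point): point on the axis of the handle 162 mm above the tip, mid handle: where to grasp
- rest_hole (a point): centre of the hole in the probe rest, at its top face 140 mm above the worktop. The rest is a white plate 50 x 80 x 14 mm on two posts, fixed to the worktop; hole diameter 16 mm, so the rod (10 mm) has to be lifted out straight up by 130 mm
- guide_stand: guide stand, fixed to the worktop: a foot (50 x 250 x 12 mm) and two columns at the back, a cross bar, and two level arms that reach forward (its -x), each ending in a round steel bushing of outer diameter 44 mm. Origin on the worktop; the y axis runs along the bar, x away from the robot. The highest parts (screw heads over the columns) are 129 mm above the worktop
- hole_left (a point): centre of the left (+y of the stand) bushing's bore at its top face, 125 mm above the worktop; bore diameter 24 mm, right through, 16 mm deep (109 to 125 mm above the worktop), axis vertical
- hole_right (a point): the same for the right (-y of the stand) bushing, 150 mm from the left one
- beaker: open glass beaker with spout, outer diameter about 73 mm, 98 mm high, wall and bottom about 4 mm; origin at the centre of its underside, on the worktop. It stands under one of the two guide holes, its centre within 8 mm of the hole's axis in x and y; loose
- weigh_boat: white square weighing boat, 70 x 70 x 15 mm, lying under the other guide hole; origin at the centre of its underside
- vial: small capped vial, 21 mm across, 50 mm high, a bystander; origin at the centre of its underside
- timer: flat timer, 62 x 62 x 18 mm, a bystander; origin at the centre of its underside
- weight: brass calibration weight, 29 mm across, 50 mm high, a bystander; origin at the centre of its underside
- dropper: amber dropper bottle, 33 mm across, 94 mm high, a bystander; origin at the centre of its underside
Not all that is in view belongs to the job. Leave any red look-alike of the beaker alone. There is more than one size of the probe; the one meant has the size given above.

How it is judged:
By the outcome, as a careful person would: the job done as asked, in the order asked, and still so for the second after the job is handed in, while the arm keeps its last pose, push and grip.
It also fails if it takes over 48 s, if anything falls off the work surface, if the arm or the gripper's body presses on something with over 40 N, if the wrist force passes 120 N, or if a joint passes its speed limit or range.

## Working session

There is one attempt and no reset: what is moved stays moved. The work goes in short steps, Python scripts to look and compute and a tool call to move; the robot and the scene stay as the last step left them, time stands still between calls to the robot, and variables do not carry over. Pictures are saved under pics/ and viewed, about 8 in all and at most 12, crops included, and the job is handed in when it is done.

Besides the shell and the picture viewer there is one more tool, called after "Call:" by a JSON object that holds its "api" and its "payload". apply_moves: Moves the arm, as the interface text tells. Its arguments: {"type":"object","properties":{"deltas":{"type":"array"},"newtons":{"type":"number"}},"required":["deltas"]}

```bash
mkdir -p pics
python3 - <<'E'
from station import ctrl, imaging
import cv2,numpy as np
np.set_printoptions(precision=4,suppress=True)
o=ctrl.get_obs(); print(o)
for n in("scene","top"):
    im=imaging.camera(n); cv2.imwrite(f"pics/{n}0.png",im); i=imaging.camera_info(n); print(n,i["K"],i["world_from_camera"])
print(imaging.camera_info("wrist"))
E
```

```text
{'time_s': 0.0, 'qpos': array([-1.2506,  0.3005,  1.5216, -0.    ,  1.3207, -0.0666]), 'joint_vel': array([-0.0007,  0.0005,  0.0022,  0.0004, -0.0004,  0.0002]), 'tau': array([ -0.0012, -53.1811, -35.2735,   0.0708,   0.0244,  -0.0001]), 'ee_pos': array([ 0.2074, -0.5091,  0.1889]), 'eef_rot': array([-1.5707,  0.0012, -1.184 ]), 'force': array([-0.3019,  0.3742,  0.1279]), 'moment': array([0.0176, 0.0416, 0.0744]), 'grip_width': 0.09406619408404242}
scene [[516.8475   0.     324.0339]
 [  0.     516.8475 196.6209]
 [  0.       0.       1.    ]] [[-0.7713 -0.3463  0.534  -0.2188]
 [-0.6363  0.4396 -0.6339  0.8897]
 [-0.0152 -0.8287 -0.5594  0.9479]
 [ 0.      0.      0.      1.    ]]
top [[437.4764   0.     321.7361]
 [  0.     437.4764 195.381 ]
 [  0.       0.       1.    ]] [[ 0.0032 -0.9959  0.0906  0.4353]
 [-0.9999 -0.0019  0.0143 -0.0278]
 [-0.014  -0.0906 -0.9958  1.2664]
 [ 0.      0.      0.      1.    ]]
{'K': array([[309.7069,   0.    , 319.4998],
       [  0.    , 309.7069, 197.734 ],
       [  0.    ,   0.    ,   1.    ]]), 'world_from_camera': array([[ 0.3764, -0.8953, -0.2384,  0.2765],
       [-0.9265, -0.3641, -0.0953, -0.4807],
       [-0.0015,  0.2568, -0.9665,  0.3827],
       [ 0.    ,  0.    ,  0.    ,  1.    ]])}
```

View pics/scene0.png

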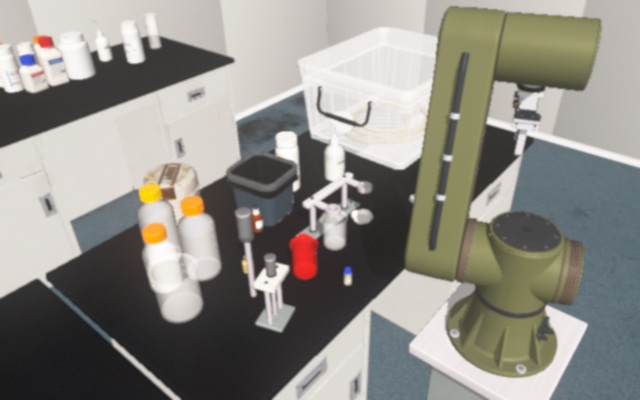

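View pics/top0.png

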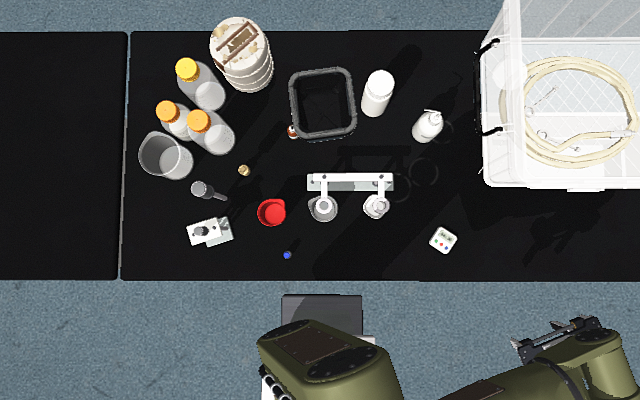

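Run:
```python
import cv2,numpy as np
t=cv2.imread("pics/top0.png");s=cv2.imread("pics/scene0.png")
a=cv2.resize(t[160:260,180:400],None,fx=3.6,fy=3.6,interpolation=cv2.INTER_CUBIC)[:360]
b=cv2.resize(s[165:335,220:400],None,fx=3.3,fy=3.3,interpolation=cv2.INTER_CUBIC)
cv2.imwrite("pics/a.png",a);cv2.imwrite("pics/b.png",b)
```

```text
(no output)
```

View pics/a.png

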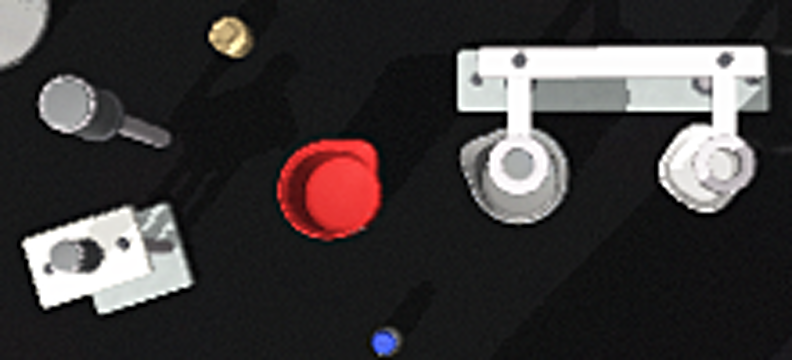

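View pics/b.png

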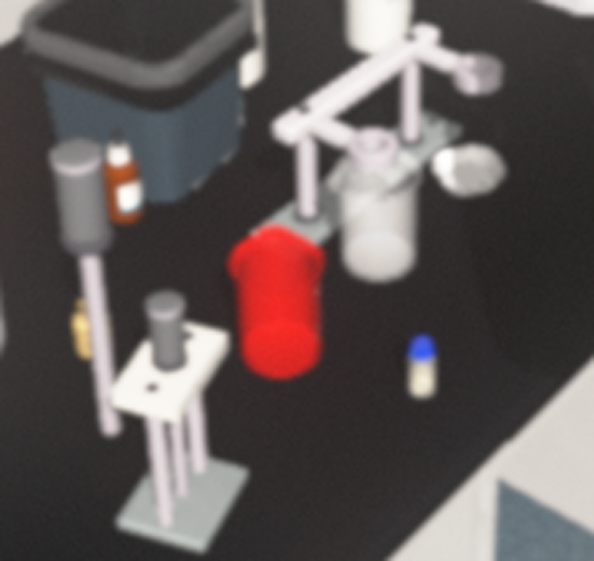

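```bash
cat > h.py <<'E'
import numpy as np, cv2
from station import ctrl, imaging
np.set_printoptions(precision=4,suppress=True)
def ray(n,uv,info=None):
    i=info or imaging.camera_info(n); K=i["K"]; T=i["world_from_camera"]
    x=(uv[0]-K[0,2])/K[0,0]; y=(uv[1]-K[1,2])/K[1,1]
    if n=="wrist":
        r=np.hypot(x,y); s=np.sin(r)/max(r,1e-9); d=np.array([x*s,y*s,np.cos(r)])
    else: d=np.array([x,y,1.])
    return T[:3,3],T[:3,:3]@d/np.linalg.norm(d)
def plane(n,uv,z,info=None):
    o,d=ray(n,uv,info); return o+d*(z-o[2])/d[2]
def tri(rs):
    A=sum(np.eye(3)-np.outer(d,d) for o,d in rs); b=sum((np.eye(3)-np.outer(d,d))@o for o,d in rs)
    return np.linalg.solve(A,b)
def proj(n,p,info=None):
    i=info or imaging.camera_info(n); K=i["K"]; T=i["world_from_camera"]
    c=T[:3,:3].T@(np.asarray(p)-T[:3,3])
    if n=="wrist":
        r=np.hypot(*c[:2]); th=np.arctan2(r,c[2]); q=c[:2]/r*th
    else: q=c[:2]/c[2]
    return q*[K[0,0],K[1,1]]+K[:2,2]
E
python3 - <<'E'
from h import *
A=lambda u,v:(180+(u-1.3)/3.6,160+(v-1.3)/3.6); B=lambda u,v:(220+(u-1.1)/3.3,165+(v-1.1)/3.3)
for n,a,b,z in [("handle top",(64,255),(165,302),.195),("left hole",(518,164),(373,143),.125),("right hole",(724,164),(480,72),.125),("tall top",(67,103),(78,155),.3),("tall tip",(165,140),(112,432),0)]:
    print(n,plane("top",A(*a),z),plane("scene",B(*b),z),"tri",tri([ray("top",A(*a)),ray("scene",B(*b))]))
E
```

```text
handle top [0.4458 0.2921 0.195 ] [0.4441 0.2947 0.195 ] tri [0.4459 0.2929 0.1927]
left hole [ 0.5133 -0.0162  0.125 ] [ 0.5123 -0.0143  0.125 ] tri [ 0.5136 -0.0161  0.1234]
right hole [ 0.5137 -0.1656  0.125 ] [ 0.506 -0.158  0.125] tri [ 0.5134 -0.167   0.1175]
tall top [0.5386 0.2616 0.3   ] [0.4997 0.308  0.3   ] tri [0.5428 0.2732 0.2612]
tall tip [0.5407 0.2709 0.    ] [ 0.5395  0.2767 -0.    ] tri [ 0.5422  0.2729 -0.0049]
```

Call:
{"api": "apply_moves", "payload": {"deltas": [{"dp": [0,-0.035,0],"roll": 0.129,"grip": -1},{"dp": [0,-0.035,0],"roll": 0.129,"grip": -1},{"dp": [0,-0.035,0],"roll": 0.129,"grip": -1},{"dp": [-0.04,0,0.012],"roll": 0,"grip": -1},{"dp": [-0.04,0,0.012],"roll": 0,"grip": -1},{"dp": [-0.04,0,0.012],"roll": 0,"grip": -1},{"dp": [-0.04,0,0.012],"roll": 0,"grip": -1},{"dp": [-0.04,0,0.012],"roll": 0,"grip": -1},{"dp": [-0.04,0,0.012],"roll": 0,"grip": -1},{"dp": [-0.04,0,0.012],"roll": 0,"grip": -1}]}}

```text
time_s: 1.35
ee_pos: [0.2916, -0.228, 0.2943]
eef_rot: [-1.571, 0.0, -1.571]
force: [0.8, -0.4, -0.6]
grip_width: 0.094
```

Call:
{"api": "apply_moves", "payload": {"deltas": [{"dp": [-0.045,0,0.013],"roll": 0,"grip": -1},{"dp": [-0.045,0,0.013],"roll": 0,"grip": -1},{"dp": [-0.045,0,0.013],"roll": 0,"grip": -1},{"dp": [-0.045,0,0.013],"roll": 0,"grip": -1},{"dp": [-0.045,0,0.013],"roll": 0,"grip": -1},{"dp": [-0.045,0,0.013],"roll": 0,"grip": -1},{"dp": [-0.045,0,0.013],"roll": 0,"grip": -1},{"dp": [-0.045,0,0.013],"roll": 0,"grip": -1},{"dp": [0,0,0],"roll": 0,"grip": -1},{"dp": [0,0,0],"roll": 0,"grip": -1}]}}

```text
time_s: 2.6
ee_pos: [0.3954, 0.1303, 0.2942]
eef_rot: [-1.571, -0.0, -1.571]
force: [0.3, 0.4, 0.3]
grip_width: 0.0941
```

Run:
```python
from h import *
i=imaging.camera_info("wrist"); im=imaging.camera("wrist"); cv2.imwrite("pics/w1.png",im); np.savez("w1.npz",K=i["K"],T=i["world_from_camera"])
print(i["world_from_camera"]); print(proj("wrist",[.4455,.2935,.195],i),proj("wrist",[.513,-.016,.125],i))
```

```text
[[-0.0007 -0.9663 -0.2575  0.47  ]
 [-1.      0.0007  0.0002  0.1309]
 [ 0.      0.2575 -0.9663  0.4879]
 [ 0.      0.      0.      1.    ]]
[162.2848 147.8013] [440.6042  86.3385]
```

View pics/w1.png

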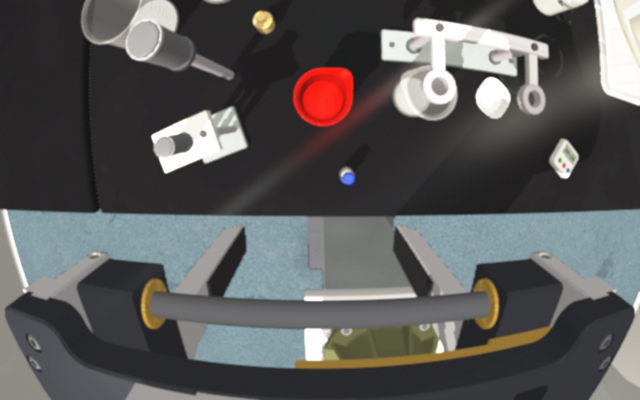

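Call:
{"api": "apply_moves", "payload": {"deltas": [{"dp": [-0.041,0,0.01],"roll": 0,"grip": -1},{"dp": [-0.041,0,0.01],"roll": 0,"grip": -1},{"dp": [-0.041,0,0.01],"roll": 0,"grip": -1},{"dp": [-0.04,0,0.02],"roll": 0,"grip": -1},{"dp": [0,0,0],"roll": 0,"grip": -1},{"dp": [0,0,0],"roll": 0,"grip": -1}]}}

```text
time_s: 3.4
ee_pos: [0.4457, 0.2924, 0.2945]
eef_rot: [-1.571, -0.0, -1.572]
force: [-0.0, 0.2, 0.3]
grip_width: 0.0943
```

Run:
```python
from h import *
print(ctrl.get_obs()["ee_pos"])
i=imaging.camera_info("wrist"); im=imaging.camera("wrist"); cv2.imwrite("pics/w2.png",im); np.savez("w2.npz",K=i["K"],T=i["world_from_camera"])
p=proj("wrist",[.4455,.2935,.195],i); print(p)
u,v=int(p[0])-50,int(p[1])-50
c=cv2.resize(im[max(v,0):v+100,u:u+100],None,fx=5,fy=5,interpolation=cv2.INTER_CUBIC); 
w=cv2.imread("pics/w1.png")[50:150,390:490]
cv2.imwrite("pics/w2c.png",cv2.resize(np.hstack([cv2.resize(c,(100,100)) if 0 else im[max(v,0):max(v,0)+100,u:u+100],w]),None,fx=4,fy=4,interpolation=cv2.INTER_CUBIC)); print(u,v)
```

```text
[0.4457 0.2924 0.2945]
[319.1318 194.5289]
269 144
```

View pics/w2c.png

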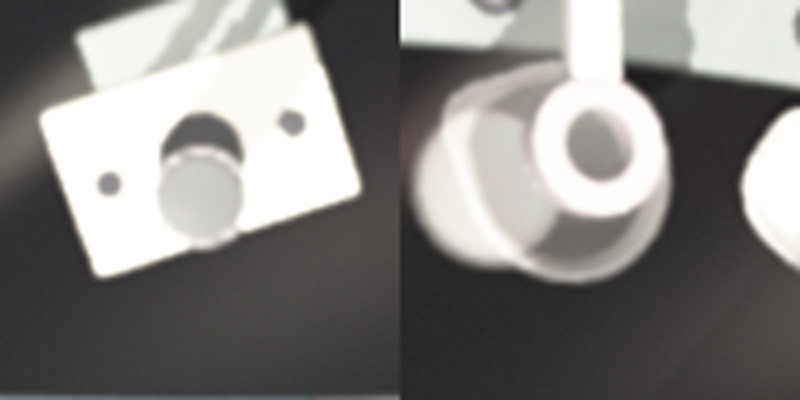

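Run:
```python
from h import *
L=lambda f:(lambda z:{"K":z["K"],"world_from_camera":z["T"]})(np.load(f))
w1,w2=L("w1.npz"),L("w2.npz")
q=lambda u,v,a,b:(a+u/4-.4,b+v/4-.4)
print("handle",plane("wrist",q(201,194,269,144),.195,w2),"rest",plane("wrist",q(202.75,150.5,269,144),.14,w2))
h=(439.4,86.3); print("hole",plane("wrist",h,.125,w1))
t=(323.5,205.2); print("tri top",tri([ray("top",t),ray("wrist",h,w1)]))
```

```text
handle [0.4479 0.2938 0.195 ] rest [0.4472 0.2934 0.14  ]
hole [ 0.5129 -0.0144  0.125 ]
tri top [ 0.5135 -0.0161  0.1207]
```

Call:
{"api": "apply_moves", "payload": {"deltas": [{"dp": [-0.001,0.025,0.0013],"roll": 0,"grip": -1},{"dp": [0,0.035,0],"roll": 0,"grip": -1},{"dp": [0,0.035,0],"roll": 0,"grip": -1},{"dp": [0,0.025,0],"roll": 0,"grip": -1},{"dp": [0,0.0105,0],"roll": 0,"grip": -1},{"dp": [0,0,0],"roll": 0,"grip": -1}]}}

```text
time_s: 4.2
ee_pos: [0.447, 0.2941, 0.1644]
eef_rot: [-1.571, 0.0, -1.572]
force: [-0.8, -0.2, 1.3]
grip_width: 0.0942
```

Call:
{"api": "apply_moves", "payload": {"deltas": [{"dp": [0,0,0],"roll": 0,"grip": 0.2},{"dp": [0,0,0],"roll": 0,"grip": 0.6},{"dp": [0,0,0],"roll": 0,"grip": 1},{"dp": [0,0,0],"roll": 0,"grip": 1},{"dp": [0,0,0],"roll": 0,"grip": 1},{"dp": [0,0,0],"roll": 0,"grip": 1},{"dp": [0,0,0],"roll": 0,"grip": 1},{"dp": [0,0,0],"roll": 0,"grip": 1}], "newtons": 25}}

```text
time_s: 5.2
ee_pos: [0.4469, 0.2946, 0.1639]
eef_rot: [-1.571, -0.0, -1.571]
force: [0.1, 0.2, -0.0]
grip_width: 0.0235
```

Call:
{"api": "apply_moves", "payload": {"deltas": [{"dp": [0,-0.008,0],"roll": 0,"grip": 1},{"dp": [0,-0.015,0],"roll": 0,"grip": 1},{"dp": [0,-0.02,0],"roll": 0,"grip": 1},{"dp": [0,-0.022,0],"roll": 0,"grip": 1},{"dp": [0,-0.022,0],"roll": 0,"grip": 1},{"dp": [0,-0.022,0],"roll": 0,"grip": 1},{"dp": [0,-0.022,0],"roll": 0,"grip": 1},{"dp": [0,-0.02,0],"roll": 0,"grip": 1},{"dp": [0,-0.009,0],"roll": 0,"grip": 1},{"dp": [0,0,0],"roll": 0,"grip": 1}]}}

```text
time_s: 6.45
ee_pos: [0.447, 0.2946, 0.3245]
eef_rot: [-1.57, 0.0, -1.571]
force: [-1.2, -0.4, -1.3]
grip_width: 0.0234
```

Run:
```python
from h import *
o=ctrl.get_obs(); print(o["ee_pos"],o["eef_rot"],o["qpos"],o["grip_width"])
i=imaging.camera_info("wrist"); w=imaging.camera("wrist"); s=imaging.camera("scene"); t=imaging.camera("top")
for n,im in (("w3",w),("s3",s),("t3",t)): cv2.imwrite(f"pics/{n}.png",im)
e=o["ee_pos"]; tip=[e[0],e[1],e[2]-.154]; g=[e[0],e[1],e[2]+.008]
print("wrist tip,grip",proj("wrist",tip,i),proj("wrist",g,i)); P=proj("scene",tip); print("scene",P,proj("scene",g), "top",proj("top",tip),proj("top",g))
u,v=int(P[0])-45,int(P[1])-75
cv2.imwrite("pics/s3c.png",np.hstack([cv2.resize(s[v:v+100,u:u+80],None,fx=4,fy=4,interpolation=cv2.INTER_CUBIC),cv2.resize(w[100:300,220:420],(400,400))])); print(u,v)
```

```text
[0.447  0.2946 0.3245] [-1.57    0.0005 -1.571 ] [ 0.5143  0.2022  1.3346 -0.      1.6039  2.0853] 0.023397180241928384
wrist tip,grip [320.2045 182.7197] [320.5705 235.388 ]
scene [269.5999 263.9313] [263.8383 205.1692] top [199.3159 230.0913] [177.1447 229.2124]
224 188
```

View pics/s3c.png

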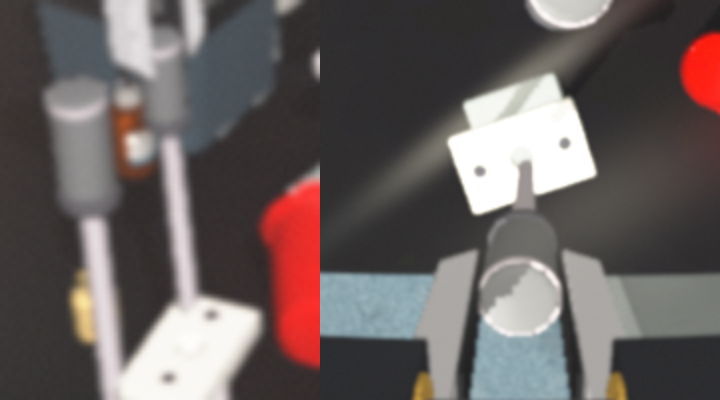

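Call:
{"api": "apply_moves", "payload": {"deltas": [{"dp": [0.02,0,0],"roll": 0,"grip": 1},{"dp": [0.035,0,0],"roll": 0,"grip": 1},{"dp": [0.035,0,0],"roll": 0,"grip": 1},{"dp": [0.02,0,0],"roll": 0,"grip": 1},{"dp": [0,0,0],"roll": 0,"grip": 1},{"dp": [0,0,0],"roll": 0,"grip": 1},{"dp": [0,0,0],"roll": 0,"grip": 1}]}}

```text
time_s: 7.48
ee_pos: [0.4468, 0.185, 0.3238]
eef_rot: [-1.571, -0.0, -1.57]
force: [-0.8, 0.6, -1.7]
grip_width: 0.023
```

Run:
```python
from h import *
o=ctrl.get_obs(); print(o["ee_pos"],o["eef_rot"])
i=imaging.camera_info("wrist"); w=imaging.camera("wrist"); s=imaging.camera("scene")
for n,im in (("w4",w),("s4",s)): cv2.imwrite(f"pics/{n}.png",im)
e=o["ee_pos"]; P=lambda z:[e[0],e[1],e[2]+.008+z-.162]
for z in(0,.06,.12,.13,.185): print(z,"wrist",proj("wrist",P(z),i),"scene",proj("scene",P(z)))
p=proj("scene",P(0)); u,v=int(p[0])-40,int(p[1])-75
cv2.imwrite("pics/s4c.png",np.hstack([cv2.resize(s[v:v+100,u:u+80],None,fx=5,fy=5,interpolation=cv2.INTER_CUBIC),cv2.resize(w[165:265,280:360],None,fx=5,fy=5,interpolation=cv2.INTER_CUBIC)])); print(u,v)
```

```text
[0.4468 0.185  0.3238] [-1.5711 -0.     -1.5703]
0 wrist [320.1285 182.585 ] scene [301.8522 240.2854]
0.06 wrist [320.2375 195.7001] scene [300.8423 220.1554]
0.12 wrist [320.3976 215.1714] scene [299.7745 198.8707]
0.13 wrist [320.4318 219.36  ] scene [299.5906 195.204 ]
0.185 wrist [320.681  250.2495] scene [298.5464 174.3904]
261 165
```

View pics/s4c.png

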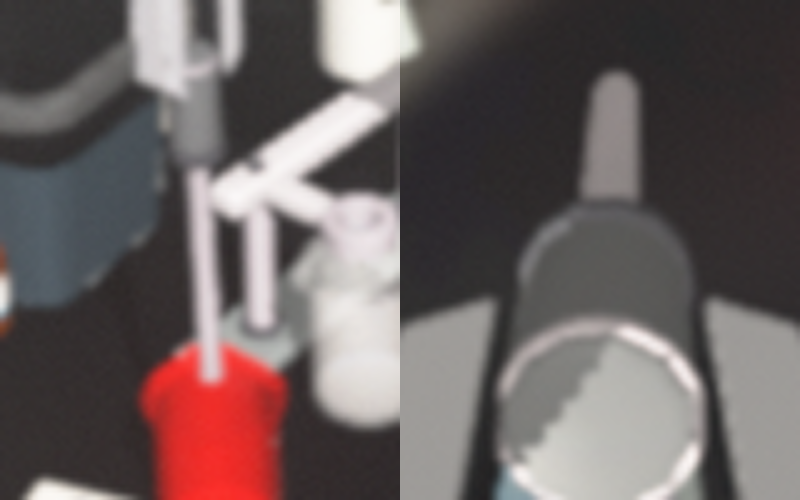

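Call:
{"api": "apply_moves", "payload": {"deltas": [{"dp": [0.015,0,0.005],"roll": 0,"grip": 1},{"dp": [0.03,0,0.01],"roll": 0,"grip": 1},{"dp": [0.03,0,0.01],"roll": 0,"grip": 1},{"dp": [0.03,0,0.01],"roll": 0,"grip": 1},{"dp": [0.03,0,0.01],"roll": 0,"grip": 1},{"dp": [0.03,0,0.01],"roll": 0,"grip": 1},{"dp": [0.02,0,0.006],"roll": 0,"grip": 1},{"dp": [0.014,0.01,0.005],"roll": 0,"grip": 1},{"dp": [0,0.01,0],"roll": 0,"grip": 1},{"dp": [0,0,0],"roll": 0,"grip": 1}]}}

```text
time_s: 8.82
ee_pos: [0.5124, -0.014, 0.3028]
eef_rot: [-1.573, 0.0, -1.571]
force: [-1.0, -0.0, -1.7]
grip_width: 0.0234
```

Run:
```python
from h import *
import time
o=ctrl.get_obs(); print(o["ee_pos"],o["eef_rot"],o["joint_vel"])
i=imaging.camera_info("wrist"); w=imaging.camera("wrist"); s=imaging.camera("scene")
for n,im in (("w5",w),("s5",s)): cv2.imwrite(f"pics/{n}.png",im)
np.savez("w5.npz",K=i["K"],T=i["world_from_camera"])
e=o["ee_pos"]; P=lambda z:[e[0],e[1],e[2]+.008+z-.162]
for z in(0,.06,.12,.13,.185): print(z,"wrist",proj("wrist",P(z),i),"scene",proj("scene",P(z)))
print("hole",proj("wrist",[.513,-.0152,.125],i),proj("scene",[.513,-.0152,.125]))
p=proj("scene",[.513,-.0152,.125]); u,v=int(p[0])-40,int(p[1])-65
cv2.imwrite("pics/s5c.png",np.hstack([cv2.resize(s[v:v+100,u:u+80],None,fx=5,fy=5,interpolation=cv2.INTER_CUBIC),cv2.resize(w[150:250,280:360],None,fx=5,fy=5,interpolation=cv2.INTER_CUBIC)])); print(u,v)
# rod centre fit in the s4/w4 pictures
for f,rows,uc in(("s4",range(209,233),301),("w4",range(182,203),322)):
    im=cv2.imread(f"pics/{f}.png")[:,:,0].astype(float); R=[]
    for r in rows:
        x=np.arange(uc-7,uc+9); y=im[r,x]; y=np.clip(y-np.percentile(y,25),0,None); 
        k=y>y.max()*.3; R.append((r,(x[k]*y[k]).sum()/y[k].sum()))
    print(f,np.polyfit(*np.array(R).T,1),R[0],R[-1])
```

```text
[ 0.5124 -0.014   0.3028] [-1.5727  0.0003 -1.5706] [ 0.008  -0.0111 -0.0294 -0.0007  0.0153 -0.0003]
0 wrist [320.1872 182.3772] scene [332.5541 200.9073]
0.06 wrist [320.2852 195.55  ] scene [332.4195 182.3453]
0.12 wrist [320.4288 215.1057] scene [332.2783 162.8556]
0.13 wrist [320.4594 219.3121] scene [332.254  159.5122]
0.185 wrist [320.6822 250.3281] scene [332.117 140.612]
hole [321.1529 177.8028] [332.7159 207.7602]
292 142
s4 [  0.1157 276.9043] (209, np.float64(302.23861171366593)) (232, np.float64(304.33377192982454))
w4 [ -0.0601 333.681 ] (182, np.float64(322.8320610687023)) (202, np.float64(321.514598540146))
```

View pics/s5c.png

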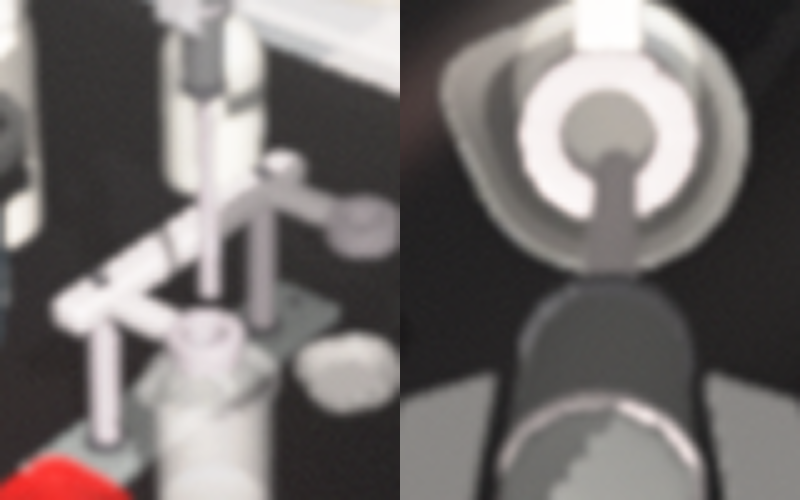

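Call:
{"api": "apply_moves", "payload": {"deltas": [{"dp": [0,0,0.001],"roll": 0,"grip": 1},{"dp": [0,0.006,0],"roll": 0,"grip": 1},{"dp": [0,0.01,0],"roll": 0,"grip": 1},{"dp": [0,0.012,0],"roll": 0,"grip": 1},{"dp": [0,0.012,0],"roll": 0,"grip": 1},{"dp": [0,0.01,0],"roll": 0,"grip": 1},{"dp": [0,0,0],"roll": 0,"grip": 1},{"dp": [0,0,0],"roll": 0,"grip": 1},{"dp": [0,0,0],"roll": 0,"grip": 1}]}}

```text
time_s: 10.05
ee_pos: [0.514, -0.0144, 0.2544]
eef_rot: [-1.57, -0.0, -1.571]
force: [0.4, 0.3, -0.8]
grip_width: 0.0234
```

```bash
cat > look.py <<'E'
from h import *
import sys
n=sys.argv[1]
o=ctrl.get_obs(); print(o["ee_pos"],o["eef_rot"],o["force"])
i=imaging.camera_info("wrist"); w=imaging.camera("wrist"); s=imaging.camera("scene"); t=imaging.camera("top")
for a,im in (("w",w),("s",s),("t",t)): cv2.imwrite(f"pics/{a}{n}.png",im)
e=o["ee_pos"]; H=[.5135,-.0155,.125]; m=[e[0],e[1],.125]
print("hole",proj("wrist",H,i),proj("scene",H)); print("axis at .125",proj("wrist",m,i),proj("scene",m))
p=proj("scene",H); u,v=int(p[0])-40,int(p[1])-50; q=proj("wrist",H,i); a,b=int(q[0])-40,int(q[1])-35
R=lambda x:cv2.resize(x,None,fx=5,fy=5,interpolation=cv2.INTER_CUBIC)
cv2.imwrite(f"pics/c{n}.png",np.hstack([R(s[v:v+100,u:u+80]),R(w[b:b+100,a:a+80])])); print(u,v,a,b)
E
python3 look.py 6
```

```text
[ 0.514  -0.0144  0.2544] [-1.57   -0.0001 -1.571 ] [ 0.414   0.3053 -0.7761]
hole [321.1624 188.0126] [332.6425 207.6461]
axis at .125 [320.1713 187.5297] [332.2511 207.7515]
292 157 281 153
```

View pics/c6.png

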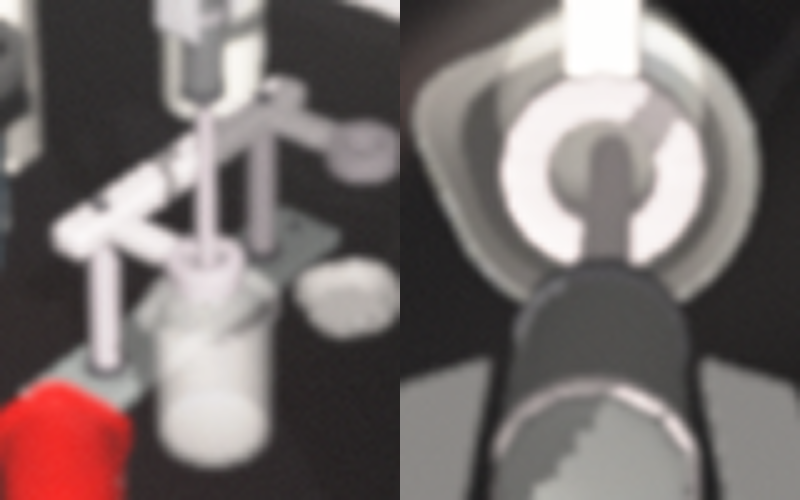

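Call:
{"api": "apply_moves", "payload": {"deltas": [{"dp": [0,0.006,0],"roll": 0,"grip": 1},{"dp": [0,0.011,0],"roll": 0,"grip": 1},{"dp": [0,0.013,0],"roll": 0,"grip": 1},{"dp": [0,0.013,0],"roll": 0,"grip": 1},{"dp": [0,0.012,0],"roll": 0,"grip": 1},{"dp": [0,0.008,0],"roll": 0,"grip": 1},{"dp": [0,0.003,0],"roll": 0,"grip": 1},{"dp": [0,0,0],"roll": 0,"grip": 1},{"dp": [0,0,0],"roll": 0,"grip": 1},{"dp": [0,0,0],"roll": 0,"grip": 1}]}}

```text
time_s: 11.45
ee_pos: [0.514, -0.0144, 0.1882]
eef_rot: [-1.57, -0.0, -1.571]
force: [-0.3, 0.5, -1.4]
grip_width: 0.0235
```

```bash
python3 look.py 7
```

```text
[ 0.514  -0.0144  0.1882] [-1.5702 -0.     -1.571 ] [-0.3417  0.525  -1.3521]
hole [321.5543 205.2312] [332.6425 207.6461]
axis at .125 [320.3261 204.6755] [332.2597 207.7555]
292 157 281 170
```

View pics/c7.png

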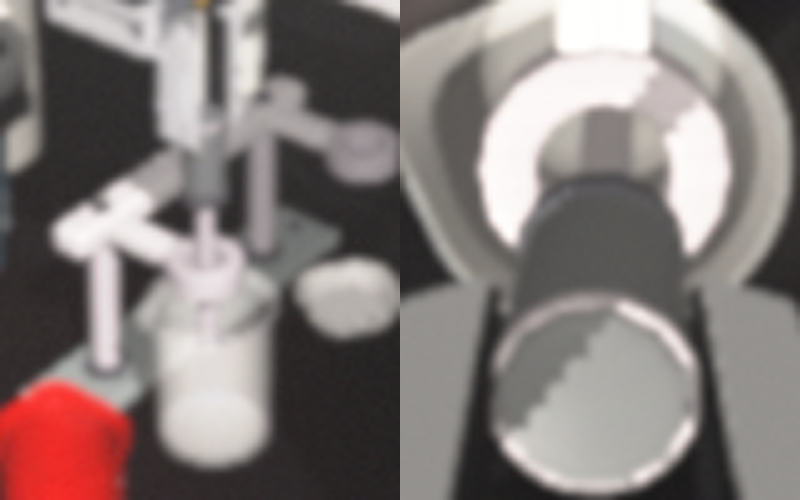

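Call:
{"api": "apply_moves", "payload": {"deltas": [{"dp": [-0.0005,0,0],"roll": 0,"grip": 1},{"dp": [0,0,0],"roll": 0,"grip": 1},{"dp": [0,0,0],"roll": 0,"grip": 1},{"dp": [0,0,0],"roll": 0,"grip": 1},{"dp": [0,0,0],"roll": 0,"grip": 1},{"dp": [0,0,0],"roll": 0,"grip": 1}]}}

```text
time_s: 12.35
ee_pos: [0.5139, -0.0139, 0.188]
eef_rot: [-1.571, -0.0, -1.571]
force: [-0.6, 0.2, -0.6]
grip_width: 0.0232
```

Run:
```python
from h import *
t0=cv2.imread("pics/s6.png").astype(int); t=imaging.camera("scene").astype(int)
d=abs(t-t0).sum(2)[225:300,320:356]; print("beaker lower part diff max",d.max(),d.mean())
o=ctrl.get_obs(); print(o["ee_pos"],o["joint_vel"],o["force"],o["grip_width"]); print(ctrl.hand_in())
```

```text
beaker lower part diff max 25 3.6277777777777778
[ 0.5139 -0.0139  0.188 ] [-0.0001  0.0013  0.0006  0.0001 -0.0009  0.0012] [ 0.3266 -0.1464 -1.0441] 0.022792984838962815
the job is handed in; nothing more can be done
None
```

I lifted the probe straight up out of its rest and lowered it through the left guide hole, the one over the glass beaker. I handed the job in at about 12.4 s with the handle still gripped at 25 N.

**Position:** The last wrist and scene views put the rod within about 1 mm of the hole's centre. After them I moved it 0.5 mm towards the centre and took no new centring measurement. From the arm's pose the tip is about 34 mm above the worktop, which is 30 mm above the beaker's bottom. I could not see the tip clearly through the glass, but its height matched a camera check made just above the hole.

**Contact:** The arm was still, and the forces read after each move stayed within about 2 N, so there was no sign of touching the stand or beaker. The beaker's lower part looked unchanged between the scene pictures before and after the final lowering. I did not compare the other objects one by one.

**Disagreement:** The wrist camera suggested the probe leans about 1° in the hand, with the tip towards the right (-y). The scene camera showed it almost upright. I left the lean as it was, because the moves allow no turn that would correct it, and I centred the rod at the height of the hole.

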